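# Lock the filter carriage with its transport pin, by feel

## Task

The filter module has to be locked before it is carried. Draw the red-handled transport pin out of its storage sleeve, lay it on the white rest and let go of it, then take it by its handle, feel with its tip along the hidden face under the module's black overhang for the locking slot, and push the pin fully home and leave it there. Leave the other things on the bench where they are.

Things in the scene. Friction and masses are not known exactly. Their poses are not given: they have to be found in the camera images.
- pin_shaft (a point): Loose transport pin, 195 mm, about 0.22 kg: round steel shaft 12 mm thick, 95 long; round stop collar 30 mm across, 5 thick; red square handle 22 x 22 mm, 95 long. This point is on the axis, 33 mm ahead of the collar's front (shaft-side) face. x axis points along the pin to the tip. At the start the whole handle is in the sleeve, the shaft stands out level, axis 39 mm above the bench.
- pin_tip (a point): Tip of the pin, on its axis, 95 mm ahead of the collar's front face; the last 6 mm taper from 12 to 6 mm thick. Same axes as pin_shaft. The pin balances 41 mm behind the collar's front face; held far from there, loosely, it droops.
- pin_grip (a point): Middle of the red handle, on the axis, 52 mm behind the collar's front face: the place to hold the pin for inserting it (same axes as pin_shaft).
- sleeve: Fixed storage sleeve: grey block 103 x 70 x 28 mm carrying a blue square tube (inside 26 wide x 25 high, back closed), 59 mm high in all. Origin at the centre of its underside; the mouth is at x = +51 mm and faces its +x; the pin lies along its x, collar front at x = +57 mm. Pull the pin straight out along +x by 100 mm or more before lifting it.
- rest: Fixed pin rest: aluminium base 110 x 60 x 12 mm with two white saddles, each 8 mm thick, at x = -40 and +40 mm, 72 mm clear between; both carry the handle: flat seat 25 mm wide, 44 mm high, sides flaring to 41 mm, top 58 mm high. Origin at the centre of its underside. A pin laid along the rest's x, tip to +x, pin_grip above the origin, lies level, axis 55 mm above the bench.
- module: Fixed filter module, cream box 220 mm wide (y), 120 high, with a black top plate (112 to 120 mm high). Origin at the centre of its underside. On its -x side, towards the robot, under the plate's 22 mm overhang (to x = -92 mm) is the hidden flat steel carriage face, the plane x = -70 mm, y = -50 to +50 mm, 20 to 112 mm high. A sill (68 to 82.5 mm high) stands out below slot height to x = -84 mm; its top is level to x = -80, then slopes to 78 mm high.
- module_face (a point): Middle of the hidden face, 90 mm above the bench; same axes as the module (x into the face). One upright slot, 15 mm wide (y), 17 high, is at this height, its centre anywhere from y = -28 to +28 mm of here: unknown, to be felt for. Else the face is plain, and the shaft can slide along on the sill. The slot runs straight in along x and takes the whole shaft; the pin is home when its collar meets the sill, its tip 81 mm beyond the face.
- dishes: Bystander: two lidded clear culture dishes, stacked, 94 mm diameter, 30 mm high; origin under the centre.
- microplate: Bystander: white well plate 85 x 127 x 14 mm; origin under the centre.
- slide_box: Bystander: blue box 85 x 50 x 30 mm; origin under the centre.
- amber_bottle: Bystander: amber bottle 48 mm diameter, 100 mm high; origin under the centre.
- tip_box: Bystander: grey and green box 77 x 117 x 65 mm; origin under the centre.
- objective_jar: Bystander: black open jar 60 mm diameter, 50 mm high; origin under the centre.

How it is judged:
By the outcome, as a careful person would: the job done as asked, in the order asked, and still so for the second after the job is handed in, with the robot touching nothing.
It also fails if it takes over 72 s, if anything falls off the work surface, if the arm or the gripper's body presses on something with over 40 N, if the wrist force passes 120 N, or if a joint passes its speed limit or range.

## Robot

A 6-joint arm with a two-finger parallel gripper is mounted at the origin on the work surface. World frame = base frame: x ahead of the robot, y to its left, z up, the work surface at z = 0. Lengths are in mm, angles in rad, forces in N, time in s.
With the tool pointing down it reaches from about 375 to 975 mm from the base axis. Payload 3.8 kg.
Tool frame: the origin (TCP) lies at the very end of the fingers, on their centre line; the grasp point (between the pads) lies r.grip_depth behind it (r.grip_depth is the distance from the TCP to the grasp point, in mm); x points along the fingers, y is the direction in which the jaws open and shut, and the axes are right-handed (so a half turn about x gives the same grasp; the last joint's range is limited). The gripper opens to 85 mm and grips with 20 to 120 N. Pads are 22 mm wide; open, the fingers measure 114 mm over their backs; the gripper's body (76 mm by 85 mm) begins 54 mm behind the grasp point. The pads swing forward as they close: fully open they stand 13 mm farther back than shut.
Start: joints at [1.118, 0.264, 1.604, -0, 1.274, -0.037], TCP at [272.644, 617.481, 231.28] pointing down, gripper open.
Joint ranges: [-2.63, 2.63], [-0.94, 2.18], [0.31, 2.57], [-1.31, 4.45], [0, 2.66], [-2.55, 2.55]. Speed limits (rad/s): [2.57, 2.57, 3.14, 3.14, 3.14, 3.14].

## Interface

Orientations are given as [roll, pitch, yaw] about the fixed x, y, z axes, in that order (R = Rz(yaw) Ry(pitch) Rx(roll)).
In Python, from station import r, viewer gives the robot as it stands. The module is installed in compiled form; this text tells all that it offers.
- The arm moves only by the tool play_rows, never from a script. Its argument "deltas" is a list of rows, each a list of 5 numbers: the opening, from 0 (shut) to 1 (fully open), then the shift along the tool's x, y, z in cm, then the turn about the tool's x in degrees. In form: [[claw, x, y, z, spin], ...]. A call has 1 to 20 rows; each row is the pose to reach, as a shift and turn from the pose measured when the call began, along the tool's axes at that moment; what a row does not reach only later rows make up. A row lasts 1/12 s, in which the tool goes at most 41.7 mm and 7.16 degrees, less where a joint would pass 70% of its speed; a pose out of reach is approached as far as the arm can. A call with a gripper value outside its range is refused whole. The fingers move at their own pace and stop on an object; "force" is the grip in N (left out, the last holds). Time passes only in rows, so rows that repeat a pose let the fingers close. It gives the time, the measured TCP pose, the force and the opening at its end, in the units of the state.
- r.get_obs(): the state, without advancing time (a new reading comes with each control period).
- viewer.grab_frame(name): name is "scene" or "side" or "wrist"; returns the picture (400x640x3 uint8, red, green, blue); there is no depth.
- viewer.get_calibration(name): a dict with "vertical_fov" (degrees; the focal length in pixels is half the picture's height over the tangent of half this angle, whatever the lens; pixels are square), "cx", "cy" (the principal point, pixels), "distortion" ([k1, k2, p1, p2, k3] as OpenCV has them; the pictures are not rectified), "rvec" (rotation vector, rad) and "tvec" (3), from world to camera coordinates, as OpenCV has them. Camera axes: x right, y down, z forward; pixel columns grow to the right and rows downward; lengths in mm; the calibration is good to about 2 mm. A picture is of the moment at which its call begins: read the wrist's pose just before it. get_calibration takes no time and is no camera call; for the wrist camera it gives the pose at the moment of the call.
- r.hand_in(): hands the job in, once; it reports no verdict.
The state is a dict: "t": time; "joint_positions": joint angles; "joint_velocities": joint speeds; "joint_efforts": joint torques, N m; "position": TCP position; "eef_rot": TCP orientation; "wrist_force": force on the tool from outside, world axes, zero at the start; "moment": the same for the moment, N m; "gripper_width": finger opening in mm.
Only numpy, scipy, OpenCV 4.12 (cv2) and the standard library are available. Lean on these libraries where they do the work, as an engineer would, in place of code of your own. Each camera call takes 0.05 s, during which the arm holds its last target. There are 200 camera calls.

## Working session

There is one attempt and no reset: what is moved stays moved. The work goes in short steps, Python scripts to look and compute and a tool call to move; the robot and the scene stay as the last step left them, time stands still between calls to the robot, and variables do not carry over. Pictures are saved under pics/ and viewed, about 8 in all and at most 12, crops included, and the job is handed in when it is done.

Besides the shell and the picture viewer there is one more tool, called by a JSON object that holds its "method" and its "body", one argument or row to a line. play_rows: Moves the arm, as the interface text tells. Its arguments: {"type":"object","properties":{"deltas":{"type":"array"},"force":{"type":"number"}},"required":["deltas"]}

```bash
mkdir -p pics; python3 - <<'E'
from station import r, viewer
import cv2
print(r.get_obs(), r.grip_depth)
for n in ["scene","side","wrist"]:
    print(n, viewer.get_calibration(n))
    cv2.imwrite(f"pics/{n}0.png", viewer.grab_frame(n)[:,:,::-1])
E
```

```text
{'t': 0.0, 'joint_positions': array([ 1.11810405e+00,  2.64777875e-01,  1.60539540e+00,  2.43832721e-05,
        1.27371003e+00, -3.68794357e-02]), 'joint_velocities': array([-0.00075079, -0.0012134 ,  0.00226129,  0.00034406,  0.00147088,
       -0.00148702]), 'joint_efforts': array([ 2.01856354e-03, -5.15097463e+01, -3.67325377e+01, -1.56749775e-04,
        1.27483290e-02, -2.44540371e-05]), 'position': array([272.31041148, 616.81921232, 229.9338278 ]), 'eef_rot': array([-1.61784666,  1.56850556, -2.03366666]), 'wrist_force': array([ 0.39863444,  0.44024611, -0.81717753]), 'moment': array([ 0.00249516, -0.00224194, -0.03008419]), 'gripper_width': 85.13603487584584} 18.700000000000003
scene {'vertical_fov': 54.08667222279015, 'cx': 315.0508768789603, 'cy': 201.86292049362828, 'distortion': array([-0.06484073,  0.        ,  0.        ,  0.        ,  0.        ]), 'rvec': array([ 1.2659565 ,  2.18482399, -1.01255494]), 'tvec': array([ 273.2878431 , -271.56177598, 1790.17542192])}
side {'vertical_fov': 57.467282418094676, 'cx': 317.8615521038694, 'cy': 196.73491024591243, 'distortion': array([0.0118758, 0.       , 0.       , 0.       , 0.       ]), 'rvec': array([ 2.13226882, -0.03268768,  0.03390284]), 'tvec': array([-555.53498671,   86.03626681, 1047.93371001])}
wrist {'vertical_fov': 60.42880881139548, 'cx': 315.1090163405231, 'cy': 201.63266394001872, 'distortion': array([0.01802753, 0.        , 0.        , 0.        , 0.        ]), 'rvec': array([-2.40786968, -1.56991549, -0.24126679]), 'tvec': array([-674.69392799,  -39.71371709,  378.97212653])}
```

View pics/scene0.png

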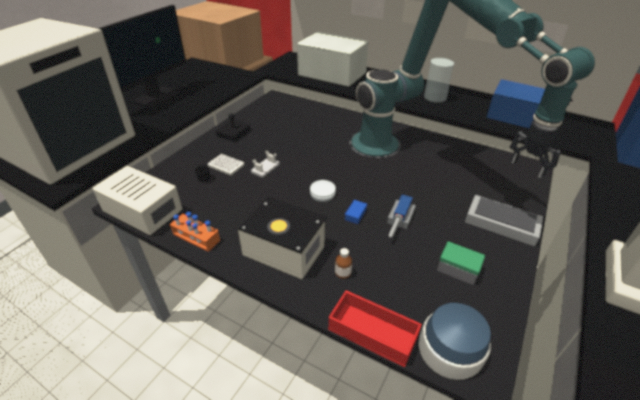

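View pics/side0.png

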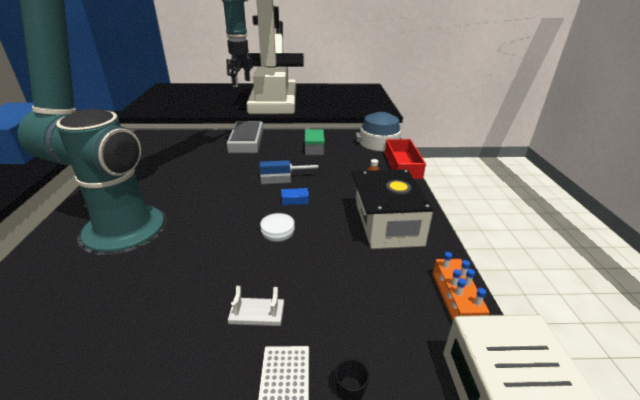

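The scene view shows the sleeve with pin at about (402,210), the rest at (265,162) and the module at (283,235). In the side view they are at (275,172), (257,308) and (392,205). I'll write helpers and make enlarged crops.

```bash
cat > h.py <<'E'
import numpy as np, cv2
from station import r, viewer
from scipy.spatial.transform import Rotation as Ro
def cam(n, c=None):
    c = c or viewer.get_calibration(n)
    f = 200/np.tan(np.radians(c["vertical_fov"])/2)
    K = np.array([[f,0,c["cx"]],[0,f,c["cy"]],[0,0,1.]])
    return K, np.array(c["distortion"]), np.array(c["rvec"]), np.array(c["tvec"])
def atz(C, uv, z):
    "pixels -> world points at height z"
    K,d,rv,t = C
    uv = np.atleast_2d(np.array(uv,float)); z = np.broadcast_to(z,len(uv))
    p = cv2.undistortPoints(uv[:,None],K,d)[:,0]
    R = cv2.Rodrigues(rv)[0]; o = -R.T@t
    D = np.c_[p,np.ones(len(p))]@R
    return o + D*((z-o[2])/D[:,2])[:,None]
def proj(C, P):
    K,d,rv,t = C
    return cv2.projectPoints(np.atleast_2d(np.array(P,float)),rv,t,K,d)[0][:,0]
def crop(img, x0,y0,w,h,s):
    return cv2.resize(img[y0:y0+h,x0:x0+w],None,fx=s,fy=s,interpolation=cv2.INTER_CUBIC)
E
python3 - <<'E'
from h import *
S=cv2.imread("pics/scene0.png"); D=cv2.imread("pics/side0.png")
# tiles 66x50 px *4 = 264x200 etc
def row(img,L): return np.hstack([crop(img,x,y,w,h,s) for x,y,w,h,s in L])
a=row(S,[(370,185,66,75,4),(235,140,66,75,4)]); 
b=row(D,[(255,145,66,75,4),(224,270,66,75,4)])
m1=crop(S,230,190,100,90,2.64*1.0); m2=crop(D,345,160,100,90,2.64)
mm=np.vstack([m1,m2])[:,:264]; 
L=np.vstack([a,b]); mm=cv2.copyMakeBorder(mm,0,L.shape[0]-mm.shape[0],0,0,cv2.BORDER_CONSTANT)
cv2.imwrite("pics/tiles.png",np.hstack([L,mm])); print(L.shape,mm.shape)
C=cam("scene");E=cam("side")
print("sleeve",atz(C,[402,210],40),atz(E,[275,172],40))
print("tip",atz(C,[393,234],39),atz(E,[318,167],39))
print("rest",atz(C,[265,165],10),atz(E,[257,310],10))
print("modtop",atz(C,[281,226],120),atz(E,[394,190],120))
print("dishes",atz(C,[323,190],30),"box",atz(C,[356,211],15),"bottle",atz(C,[344,262],50),"plate",atz(C,[226,164],10),"jar",atz(C,[205,175],20), "tip",atz(C,[462,262],30))
E
```

```text
(600, 528, 3) (600, 264, 3)
sleeve [[426.23441306 283.18474446  40.        ]] [[417.38594827 249.67710826  40.        ]]
tip [[553.02051888 298.97583463  39.        ]] [[566.584004   286.42359731  39.        ]]
rest [[ 406.18235297 -323.61376753   10.        ]] [[ 412.77008755 -320.36505979   10.        ]]
modtop [[771.77860548   8.56282669 120.        ]] [[764.10170083  -8.72855118 120.        ]]
dishes [[454.62199375 -19.1154773   30.        ]] box [[485.10597827 133.82701539  15.        ]] bottle [[749.48393943 216.75507712  50.        ]] plate [[ 481.36841997 -471.7655541    10.        ]] jar [[ 594.06057237 -485.28128821   20.        ]] tip [[553.25885384 529.59813706  30.        ]]
```

View pics/tiles.png

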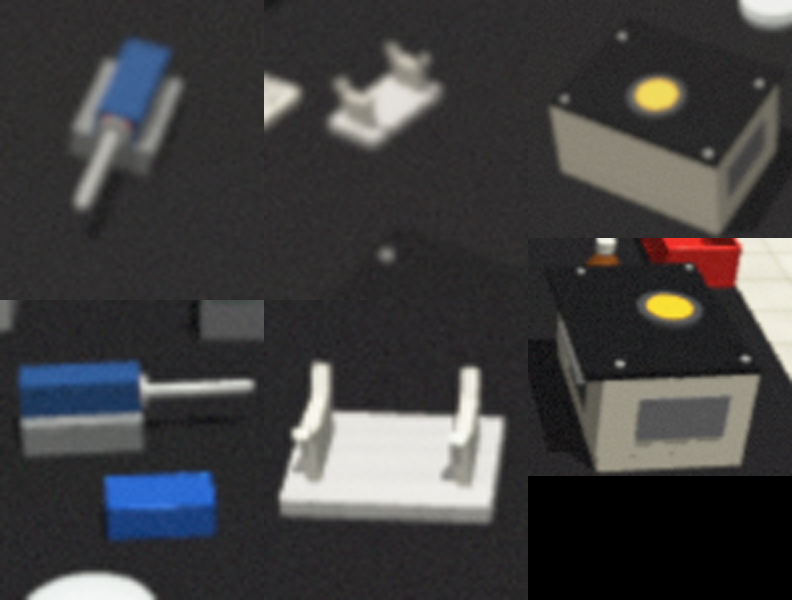

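Tiles: sleeve with the pin pointing roughly +x, the rest with its saddles spaced along roughly world x, and the module with its left face toward the robot. Next, a helper that converts world moves into tool rows, and a check of where the wrist camera sits.

```bash
cat >> h.py <<'E'
def pose():
    o = r.get_obs(); return o, np.array(o["position"]), Ro.from_euler("xyz",o["eef_rot"]).as_matrix()
def go(target, yaw_y=None):
    """print cm shift in tool axes to reach TCP target, and spin bringing tool y to heading yaw_y (deg, mod 180)"""
    o,p,R = pose()
    s = R.T@(np.array(target,float)-p)/10
    a = np.degrees(np.arctan2(R[1,1],R[0,1])); spin = 0
    if yaw_y is not None: spin = -((yaw_y-a+90)%180-90)  # tool x is down
    print("shift cm",s.round(2),"spin",round(spin,2),"y-heading",a.round(2),"t",o["t"],"pos",p.round(1),"F",o["wrist_force"].round(1),"w",round(o["gripper_width"],1),"j6",o["joint_positions"][5].round(2))
E
python3 - <<'E'
from h import *
o,p,R=pose(); print(R.round(3))
K,d,rv,t=cam("wrist"); M=cv2.Rodrigues(rv)[0]; c=-M.T@t
print("cam in tool",R.T@(c-p),"fwd in tool",R.T@M[2], "right",R.T@M[0])
go([490,270,300],98); go([410,-320,300],90)
E
```

```text
[[-0.001  0.404  0.915]
 [-0.002  0.915 -0.404]
 [-1.    -0.002 -0.   ]]
cam in tool [-142.54804981    0.43698369  -76.73190683] fwd in tool [0.95335505 0.00114399 0.30184903] right [-1.07725928e-03  9.99999345e-01 -3.87532537e-04]
shift cm [ -6.94 -22.96  33.92] spin -31.82 y-heading 66.18 t 0.15 pos [272.4 617.  230.2] F [ 0.9  0.4 -0.2] w 85.4 j6 -0.04
shift cm [ -6.84 -80.17  50.43] spin -23.82 y-heading 66.18 t 0.15 pos [272.4 617.  230.2] F [ 0.9  0.4 -0.2] w 85.4 j6 -0.04
```

{"method": "play_rows", "body": {
  "deltas": [
    [1,-2,-25.2,28.4,-31.8],
    [1,-2,-25.2,28.4,-31.8],
    [1,-2,-25.2,28.4,-31.8],
    [1,-2,-25.2,28.4,-31.8],
    [1,-2,-25.2,28.4,-31.8],
    [1,-2,-25.2,28.4,-31.8],
    [1,-2,-25.2,28.4,-31.8],
    [1,-2,-25.2,28.4,-31.8],
    [1,-2,-25.2,28.4,-31.8],
    [1,-2,-25.2,28.4,-31.8],
    [1,-2,-25.2,28.4,-31.8],
    [1,-2,-25.2,28.4,-31.8],
    [1,-2,-25.2,28.4,-31.8],
    [1,-2,-25.2,28.4,-31.8],
    [1,-2,-25.2,28.4,-31.8]
  ]
}}

```text
t: 1.4
position: [429.7, 273.1, 250.4]
eef_rot: [-2.401, 1.569, -2.26]
wrist_force: [-0.3, 0.2, -0.0]
gripper_width: 85.2
```

```bash
python3 - <<'E'
from h import *
import json
c=viewer.get_calibration("wrist"); I=viewer.grab_frame("wrist")[:,:,::-1]
json.dump({k:np.array(v).tolist() for k,v in c.items()},open("w1.json","w"))
cv2.imwrite("pics/w1.png",I)
go([430,272,250],98)
E
```

```text
shift cm [ 0.04 -0.1   0.01] spin 0.1 y-heading 98.1 t 1.45 pos [429.8 273.  250.4] F [-0.1 -0.   0.1] w 85.4 j6 -1.19
```

View pics/w1.png

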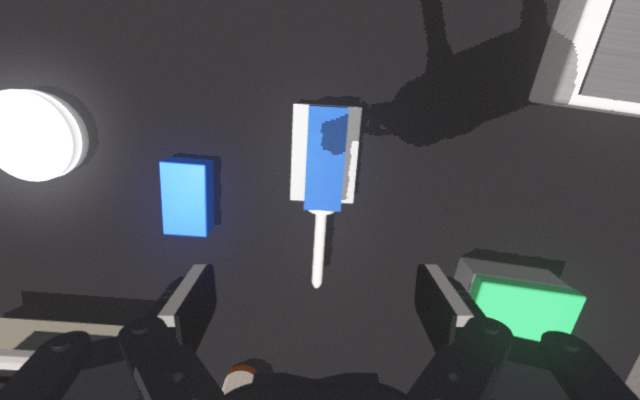

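The pin shaft runs from about (320,213) to its tip at (317,287). The blue tube spans (308,105) to (341,211). I'll measure these to subpixel precision.

```bash
python3 - <<'E'
from h import *
import json
C=cam("wrist",json.load(open("w1.json"))); I=cv2.imread("pics/w1.png").astype(float)
g=I.min(2)
rows=range(218,283); cen=[]
for v in rows:
    s=np.clip(g[v,300:340]-90,0,None); cen.append((s@np.arange(300,340))/s.sum())
A=atz(C,np.c_[cen,list(rows)],39)
k,b=np.polyfit(A[:,0],A[:,1],1); print("shaft yaw",np.degrees(np.arctan(k)),"resid",np.std(A[:,1]-k*A[:,0]-b), "y at 540",k*540+b)
print("col profile tip",g[278:294,317].round())
w=[(g[v,300:340]>110).sum() for v in rows]; print("width px",w[::8])
blue=((I[:,:,0]-I[:,:,2])>50).astype(np.uint8); blue[:,:270]=0; blue[:,380:]=0; blue[230:]=0
print(cv2.minAreaRect(cv2.findNonZero(blue)))
cs=cv2.boxPoints(cv2.minAreaRect(cv2.findNonZero(blue))); T=atz(C,cs,59); print(T.round(1), np.linalg.norm(T-np.roll(T,1,0),axis=1))
for v in (286,287,288,289,290): print(v,atz(C,[317,v],39).round(1))
E
```

```text
shaft yaw 4.991368797996834 resid 0.05548291565235683 y at 540 291.4665849328511
col profile tip [252. 252. 251. 251. 251. 251. 249. 245. 239. 205. 124.  74.  67.  68.
  68.  67.]
width px [np.int64(12), np.int64(12), np.int64(12), np.int64(11), np.int64(11), np.int64(11), np.int64(11), np.int64(11), np.int64(11)]
((325.0398254394531, 157.90264892578125), (39.844879150390625, 104.90046691894531), 3.814074993133545)
[[468.1 264.8  59. ]
 [364.8 257.9  59. ]
 [361.9 295.1  59. ]
 [465.2 305.7  59. ]] [ 40.9847201  103.60372655  37.31228941 103.87218768]
286 [[566.9 295.1  39. ]]
287 [[568.2 295.3  39. ]]
288 [[569.5 295.5  39. ]]
289 [[570.8 295.7  39. ]]
290 [[572.1 295.9  39. ]]
```

```bash
python3 - <<'E'
from h import *
go([506,288.5,90],95)
E
```

```text
shift cm [16.03  0.49  7.79] spin 3.1 y-heading 98.1 t 1.45 pos [429.8 273.  250.4] F [-0.1 -0.   0.1] w 85.4 j6 -1.19
```

{"method": "play_rows", "body": {
  "deltas": [
    [1,16,0.5,7.8,3.1],
    [1,16,0.5,7.8,3.1],
    [1,16,0.5,7.8,3.1],
    [1,16,0.5,7.8,3.1],
    [1,16,0.5,7.8,3.1],
    [1,16,0.5,7.8,3.1],
    [1,16,0.5,7.8,3.1]
  ]
}}

```text
t: 2.03
position: [505.5, 289.0, 90.2]
eef_rot: [-2.551, 1.567, -2.463]
wrist_force: [-0.1, -0.2, 1.4]
gripper_width: 85.8
```

```bash
python3 - <<'E'
from h import *
go([506,288.5,20.3],95)
E
```

```text
shift cm [ 6.99 -0.04  0.07] spin 0.04 y-heading 95.04 t 2.0333 pos [505.5 289.   90.2] F [-0.1 -0.2  1.4] w 85.8 j6 -1.18
```

{"method": "play_rows", "body": {
  "deltas": [
    [1,3.5,0,0,0],
    [1,7,0,0,0],
    [1,7,0,0,0],
    [1,7,0,0,0],
    [0.4,7,0,0,0],
    [0,7,0,0,0],
    [0,7,0,0,0],
    [0,7,0,0,0],
    [0,7,0,0,0],
    [0,7,0,0,0],
    [0,7,0,0,0],
    [0,7,0,0,0],
    [0,7,0,0,0]
  ],
  "force": 80
}}

```text
t: 3.12
position: [505.7, 288.9, 20.7]
eef_rot: [-2.462, 1.568, -2.374]
wrist_force: [0.2, -1.0, 3.7]
gripper_width: 9.5
```

```bash
python3 - <<'E'
from h import *
go([506,288.5,20.3],95); print(r.get_obs()["moment"])
E
```

```text
shift cm [ 0.04 -0.04  0.02] spin 0.04 y-heading 95.04 t 3.1167 pos [505.7 288.9  20.7] F [ 0.2 -1.   3.7] w 9.5 j6 -1.18
[-0.09273288  0.03099962  0.02507257]
```

{"method": "play_rows", "body": {
  "deltas": [
    [0,0,0,0.5,0],
    [0,0,0,1.5,0],
    [0,0,0,3,0],
    [0,0,0,4.5,0],
    [0,0,0,6,0],
    [0,0,0,7.5,0],
    [0,0,0,9,0],
    [0,0,0,10.5,0],
    [0,0,0,11.5,0],
    [0,0,0,11.5,0],
    [0,0,0,11.5,0]
  ],
  "force": 100
}}

```text
t: 4.03
position: [620.3, 298.7, 19.3]
eef_rot: [-2.574, 1.566, -2.487]
wrist_force: [-0.0, 0.4, -2.8]
gripper_width: 9.1
```

```bash
python3 - <<'E'
from h import *
import json
go([616,299,21],95); print(r.get_obs()["moment"])
c=viewer.get_calibration("side"); a=viewer.grab_frame("side")[:,:,::-1]
cw=viewer.get_calibration("wrist"); b=viewer.grab_frame("wrist")[:,:,::-1]
cv2.imwrite("pics/w2.png",b); json.dump({k:np.array(v).tolist() for k,v in cw.items()},open("w2.json","w"))
cv2.imwrite("pics/c2.png",np.vstack([crop(a,230,120,160,70,5)[:,:800],cv2.resize(b[0:200],(800,250))]))
E
```

```text
shift cm [-0.17  0.06 -0.43] spin 0.01 y-heading 95.01 t 4.0333 pos [620.3 298.7  19.3] F [-0.   0.4 -2.8] w 9.1 j6 -1.24
[ 0.04276981 -0.16123452 -0.0091587 ]
```

View pics/c2.png

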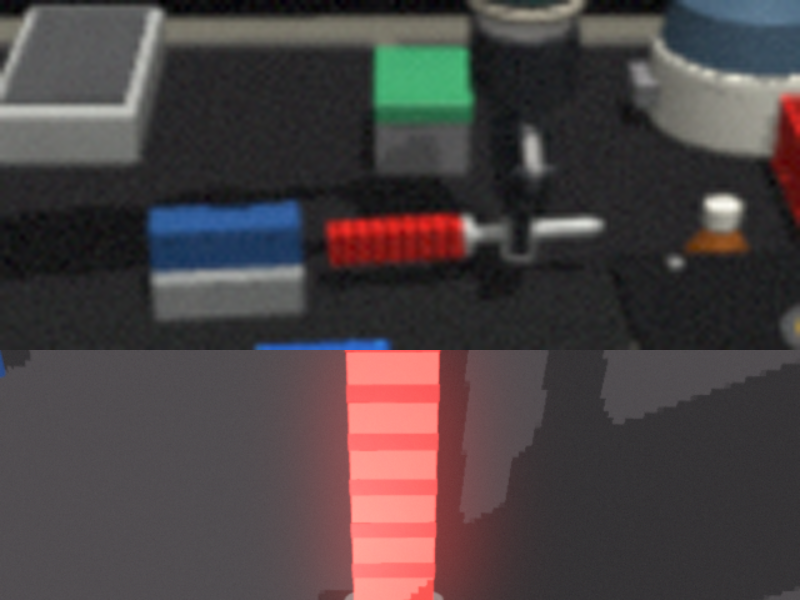

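Side view: the pin is fully out (its red handle runs from (327,240) to (465,232) in the crop) and level in the jaws. The wrist view shows the handle straight. Now I'll lift it and carry it towards the rest, stopping off to one side for a look.

{"method": "play_rows", "body": {
  "deltas": [
    [0,-2,0,0,0],
    [0,-5,0,0,0],
    [0,-8,0,0,0],
    [0,-11,0,0,0],
    [0,-14,-1,-0.5,0],
    [0,-17,-3,-1.5,0],
    [0,-18,-6,-3.3,0],
    [0,-18,-9,-5,0],
    [0,-18,-12,-6.6,0],
    [0,-18,-15,-8.2,0],
    [0,-18,-18,-9.9,0],
    [0,-18,-21,-11.5,0],
    [0,-18,-24,-13.2,0],
    [0,-18,-27,-14.8,0],
    [0,-18,-30,-16.5,0],
    [0,-18,-33,-18.1,0],
    [0,-18,-36,-19.8,0],
    [0,-18,-39,-21.4,0],
    [0,-18,-42,-23.1,0],
    [0,-18,-44,-24.2,0]
  ]
}}

```text
t: 5.8
position: [415.1, -161.7, 201.3]
eef_rot: [-2.6, 1.565, -2.512]
wrist_force: [0.3, 0.6, -2.4]
gripper_width: 9.0
```

```bash
python3 - <<'E'
from h import *
go([400,-200,200],95)
E
```

```text
shift cm [ 0.15 -3.68 -1.84] spin 0.02 y-heading 95.02 t 5.8 pos [ 415.1 -161.7  201.3] F [ 0.3  0.6 -2.4] w 9.0 j6 -2.08
```

{"method": "play_rows", "body": {
  "deltas": [
    [0,0,-1.5,0,0],
    [0,0,-3,0,0],
    [0,0,-3,0,0],
    [0,0,-3,0,0],
    [0,0,-3,0,0]
  ]
}}

```text
t: 6.22
position: [417.1, -190.6, 201.1]
eef_rot: [-2.788, 1.565, -2.701]
wrist_force: [0.9, -0.1, -2.7]
gripper_width: 8.9
```

```bash
python3 - <<'E'
from h import *
import json
cw=viewer.get_calibration("wrist"); b=viewer.grab_frame("wrist")[:,:,::-1]
cv2.imwrite("pics/w3.png",b); json.dump({k:np.array(v).tolist() for k,v in cw.items()},open("w3.json","w"))
go([400,-200,200],95)
E
```

```text
shift cm [ 0.13 -0.79 -1.81] spin 0.06 y-heading 95.06 t 6.2667 pos [ 417.3 -190.5  201.1] F [-0.1  0.3 -2.8] w 8.9 j6 -2.14
```

View pics/w3.png

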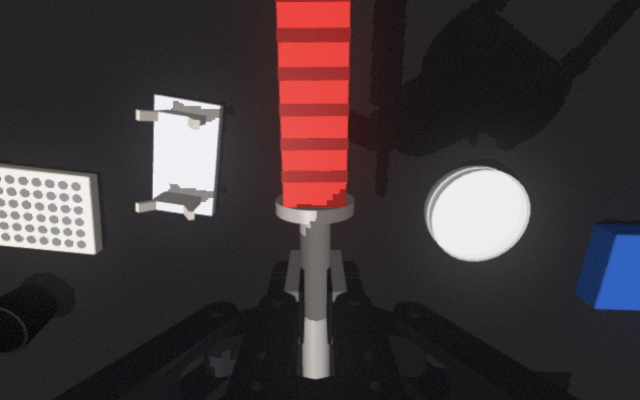

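The rest base has corners at about (155,96), (222,105), (213,215) and (153,211). The pin hangs straight, with its collar at about (315,210).

```bash
python3 - <<'E'
from h import *
import json
C=cam("wrist",json.load(open("w3.json"))); I=cv2.imread("pics/w3.png")
P=atz(C,[(155,96),(222,105),(213,215),(153,211)],12); print(P.round(1), np.linalg.norm(P-np.roll(P,-1,0),axis=1))
# base right edge fit + white mask
g=I.min(2).astype(int)
e=[];rows=range(112,210,3)
for v in rows:
    x=np.arange(205,235); s=g[v,205:235]; k=np.argmin(np.diff(s)); e.append(205+k+.5)
A=atz(C,np.c_[e,list(rows)],12); k,b=np.polyfit(A[:,0],A[:,1],1); print("edge yaw",np.degrees(np.arctan(k)),np.std(A[:,1]-k*A[:,0]-b),"y@410",k*410+b)
o,p,R=pose()
ax=R[:,2]; gp=p+R[:,0]*-18.7
up=np.array([0,0,1.])
for off in (-3,0,3):
    f=gp+ax*(-33+off)
    th=np.linspace(0,2*np.pi,60)
    rim=[proj(C,[f+s*ax+15*(np.cos(t)*R[:,1]+np.sin(t)*up) for t in th]) for s in (0,-5)]
    rear=proj(C,f+(-5*ax)+11*up)
    print(off,"front rim rows",rim[0][:,1].max().round(1),"cols",rim[0][:,0].min().round(),rim[0][:,0].max().round(),"back rim top",rim[1][:,1].min().round(1),"handle front edge",rear.round(1),"tip",proj(C,f+95*ax).round(1))
print("collar col profile",g[185:230,300].tolist()); print(I[200:212,315].tolist())
for v in range(190,226,4): print(v,"".join("#" if x>100 else "." for x in g[v,268:362:2]))
E
cat >/dev/null
```

```text
[[ 356.1 -343.7   12. ]
 [ 358.5 -282.5   12. ]
 [ 468.  -291.    12. ]
 [ 469.  -351.5   12. ]] [ 61.27029645 109.82960977  60.5946312  113.13250799]
edge yaw -3.9909860740778704 0.3638553107918066 y@410 -288.2157225744917
-3 front rim rows 219.2 cols 275.0 354.0 back rim top 183.1 handle front edge [[314.6 201.6]] tip [[314.8 401.6]]
0 front rim rows 227.5 cols 275.0 354.0 back rim top 190.0 handle front edge [[314.6 209.8]] tip [[314.8 406.7]]
3 front rim rows 235.6 cols 275.0 354.0 back rim top 196.8 handle front edge [[314.6 217.9]] tip [[314.8 411.7]]
collar col profile [73, 71, 73, 72, 73, 72, 70, 71, 73, 73, 70, 72, 73, 73, 74, 71, 70, 71, 70, 49, 41, 40, 58, 66, 98, 175, 191, 188, 191, 188, 189, 189, 188, 188, 189, 190, 187, 184, 162, 120, 107, 112, 110, 108, 106]
[[70, 76, 236], [68, 74, 235], [67, 74, 235], [68, 74, 235], [66, 72, 231], [51, 55, 177], [39, 40, 144], [58, 60, 105], [65, 67, 82], [77, 78, 87], [128, 130, 137], [184, 188, 194]]
190 ...............................................
194 ...............................................
198 ...............................................
202 ...............................................
206 ....####.......................................
210 .....####################....######............
214 .....##############################............
218 .......#############################...........
222 ............#####################..............
```

```bash
python3 - <<'E'
from h import *
import json
C=cam("wrist",json.load(open("w3.json"))); I=cv2.imread("pics/w3.png").astype(int)
red=(I[:,:,2]-I[:,:,1])>60
for v in (5,50,100,150,190):
    x=np.flatnonzero(red[v]); print(v,"edges",x.min()-.5,x.max()+.5)
o,p,R=pose(); ax=R[:,2]; gp=p-R[:,0]*18.7; up=np.array([0,0,1.])
for pitch in (0,2,4,-2):   # positive: handle end droops
  a=np.radians(pitch); x=np.cos(a)*ax+np.sin(a)*up; u=np.cos(a)*up-np.sin(a)*ax
  f=gp-34.5*x
  out=[]
  for s in (-1,1):
    q=proj(C,[f-x*d+11*u+11*s*R[:,1] for d in (5,20,35,50,60,70,80)]); out.append(np.interp([5,50,100,150,190],q[::-1,1],q[::-1,0]))
  print(pitch,np.array(out).round(1).tolist(),"tip",proj(C,f+95*x).round(0))
E
```

```text
5 edges 275.5 350.5
50 edges 276.5 349.5
100 edges 278.5 348.5
150 edges 280.5 347.5
190 edges 281.5 346.5
0 [[276.5, 278.0, 279.5, 281.1, 282.3], [352.4, 351.0, 349.5, 348.0, 346.9]] tip [[315. 404.]]
2 [[277.7, 279.0, 280.3, 281.7, 282.8], [351.2, 350.0, 348.7, 347.4, 346.4]] tip [[315. 408.]]
4 [[278.8, 279.9, 281.1, 282.3, 283.2], [350.2, 349.1, 348.0, 346.9, 346.0]] tip [[315. 412.]]
-2 [[275.3, 276.9, 278.7, 280.4, 281.8], [353.5, 352.0, 350.3, 348.6, 347.3]] tip [[315. 400.]]
```

```bash
python3 - <<'E'
from h import *
import json
C=cam("wrist",json.load(open("w3.json"))); I=cv2.imread("pics/w3.png")
cv2.imwrite("pics/restcrop.png",crop(I,125,85,110,145,4))
E
```

```text
(no output)
```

View pics/restcrop.png

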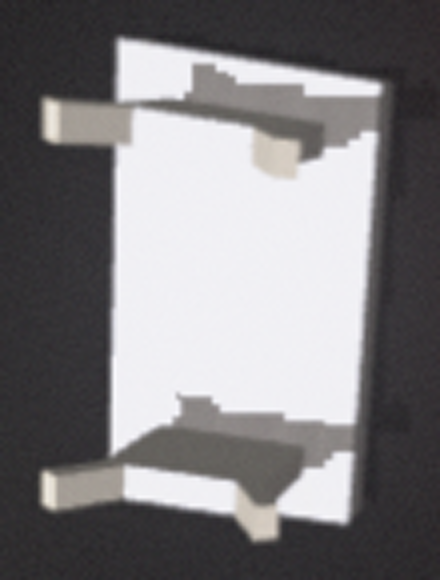

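```bash
python3 - <<'E'
from h import *
import json
C=cam("wrist",json.load(open("w3.json")))
P=atz(C,[(154.5,94.5),(220.75,105.5),(212.25,215.5),(153,209)],12); print(P.round(1), np.linalg.norm(P-np.roll(P,-1,0),axis=1),P.mean(0))
Q=atz(C,[(137.75,115),(193.75,123.75),(189.5,213.75),(137.75,207.5)],56); print(Q.round(1),Q.mean(0), np.linalg.norm(Q-np.roll(Q,-1,0),axis=1))
# all eight edges
c=np.array([411.5,-317.5]); y=np.radians(-4); ex=np.array([np.cos(y),np.sin(y)])
w=(c+86.5*ex); print("release xy",w); go([*w,110],86)
E
```

```text
[[ 354.8 -344.1   12. ]
 [ 359.  -283.7   12. ]
 [ 468.6 -291.7   12. ]
 [ 466.8 -351.4   12. ]] [ 60.60072161 109.85950274  59.74110172 112.22043338] [ 412.30717858 -317.73644774   12.        ]
[[ 370.3 -338.9   56. ]
 [ 373.1 -294.1   56. ]
 [ 451.9 -299.2   56. ]
 [ 450.  -344.1   56. ]] [ 411.30871478 -319.06432754   56.        ] [44.93333847 78.91426783 45.00543134 79.87070585]
release xy [ 497.78929035 -323.53393498]
shift cm [  9.11 -13.94   6.89] spin 9.06 y-heading 95.06 t 6.2667 pos [ 417.3 -190.5  201.1] F [-0.1  0.3 -2.8] w 8.9 j6 -2.14
```

Base and saddle measurements agree: 79 vs 80 mm saddle spacing, centre about (411.8,-318), yaw -4°. The pin is level in the grip, with its collar 34.5 mm behind the grasp point.

{"method": "play_rows", "body": {
  "deltas": [
    [0,0,-2,1,2],
    [0,0,-4.6,2.3,4],
    [0,0,-7,3.5,6],
    [0,1,-9.4,4.7,8],
    [0,3,-11.6,5.8,9.1],
    [0,5,-13.2,6.6,9.1],
    [0,7,-13.9,6.9,9.1],
    [0,9,-13.9,6.9,9.1],
    [0,9,-13.9,6.9,9.1],
    [0,9,-13.9,6.9,9.1],
    [0,9,-13.9,6.9,9.1]
  ]
}}

```text
t: 7.18
position: [498.4, -322.4, 111.9]
eef_rot: [-2.523, 1.565, -2.592]
wrist_force: [-0.2, 0.3, -1.5]
gripper_width: 8.9
```

```bash
python3 - <<'E'
from h import *
go([498.3,-324.0,38],86)
E
```

```text
shift cm [ 7.39 -0.13  0.04] spin 0.02 y-heading 86.02 t 7.1833 pos [ 498.4 -322.4  111.9] F [-0.2  0.3 -1.5] w 8.9 j6 -2.11
```

{"method": "play_rows", "body": {
  "deltas": [
    [0,2,-0.1,0,0],
    [0,4,-0.1,0,0],
    [0,5.5,-0.1,0,0],
    [0,6.3,-0.1,0,0],
    [0,6.8,-0.1,0,0],
    [0,7.2,-0.1,0,0],
    [0,7.4,-0.1,0,0],
    [0,7.4,-0.1,0,0]
  ]
}}

```text
t: 7.85
position: [498.6, -324.0, 38.7]
eef_rot: [-2.273, 1.566, -2.343]
wrist_force: [0.2, 0.2, -1.9]
gripper_width: 8.6
```

```bash
python3 - <<'E'
from h import *
go([498.3,-324.0,36.5],86); print(r.get_obs()["moment"])
E
```

```text
shift cm [ 0.22  0.   -0.03] spin 0.02 y-heading 86.02 t 7.85 pos [ 498.6 -324.    38.7] F [ 0.2  0.2 -1.9] w 8.6 j6 -2.11
[ 0.00835026 -0.13469394 -0.02133695]
```

{"method": "play_rows", "body": {
  "deltas": [
    [0,0.1,0,0,0],
    [0,0.2,0,0,0],
    [0,0.2,0,0,0],
    [0,0.2,0,0,0]
  ]
}}

```text
t: 8.18
position: [499.2, -324.5, 37.4]
eef_rot: [-1.977, 1.566, -2.046]
wrist_force: [0.7, 0.2, -1.5]
gripper_width: 8.9
```

```bash
python3 - <<'E'
from h import *
import json
go([498.3,-324.0,36.5],86); print(r.get_obs()["moment"])
a=viewer.grab_frame("side")[:,:,::-1]
cw=viewer.get_calibration("wrist"); b=viewer.grab_frame("wrist")[:,:,::-1]
cv2.imwrite("pics/w4.png",b)
cv2.imwrite("pics/c4.png",np.vstack([crop(a,200,240,160,80,4),b[:250]]))
E
```

```text
shift cm [ 0.09  0.04 -0.09] spin 0.03 y-heading 86.03 t 8.1833 pos [ 499.2 -324.5   37.4] F [ 0.7  0.2 -1.5] w 8.9 j6 -2.11
[-0.0579715  -0.11190948  0.00035937]
```

View pics/c4.png

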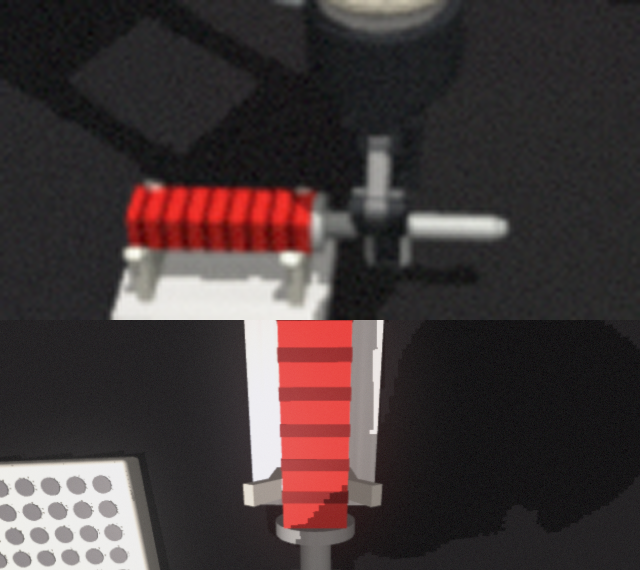

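The pin is over both saddles, centred, with the collar just ahead of the front saddle. I'll lower it the last bit and release.

{"method": "play_rows", "body": {
  "deltas": [
    [0,0.1,0,0,0],
    [0,0.15,0,0,0],
    [0,0.2,0,0,0],
    [0,0.2,0,0,0],
    [0.15,0.2,0,0,0],
    [0.3,0.2,0,0,0],
    [0.5,0.2,0,0,0],
    [0.7,0.2,0,0,0],
    [1,0.2,0,0,0],
    [1,0.2,0,0,0],
    [1,0.2,0,0,0],
    [1,0.2,0,0,0],
    [1,0.2,0,0,0]
  ]
}}

```text
t: 9.37
position: [499.0, -324.4, 35.2]
eef_rot: [-2.055, 1.566, -2.124]
wrist_force: [-0.1, -0.1, -0.2]
gripper_width: 85.5
```

{"method": "play_rows", "body": {
  "deltas": [
    [1,-2,0,0,0],
    [1,-5,0,0,0],
    [1,-8,0,0,0],
    [1,-12,0,-2,0],
    [1,-14,0,-4,0],
    [1,-14,0,-7,0],
    [1,-14,0,-10,0],
    [1,-14,0,-12,0],
    [1,-14,0,-12,0],
    [1,-14,0,-12,0],
    [1,-14,0,-12,0]
  ]
}}

```text
t: 10.28
position: [380.3, -315.8, 175.8]
eef_rot: [-1.814, 1.565, -1.883]
wrist_force: [-0.3, -0.3, 0.9]
gripper_width: 85.6
```

```bash
python3 - <<'E'
from h import *
import json
go([412.1,-318,36.3],86)
cw=viewer.get_calibration("wrist"); b=viewer.grab_frame("wrist")[:,:,::-1]
cv2.imwrite("pics/w5.png",b); json.dump({k:np.array(v).tolist() for k,v in cw.items()},open("w5.json","w"))
E
```

```text
shift cm [13.95  0.07  3.2 ] spin 0.01 y-heading 86.01 t 10.2833 pos [ 380.3 -315.8  175.8] F [-0.3 -0.3  0.9] w 85.6 j6 -2.24
```

View pics/w5.png

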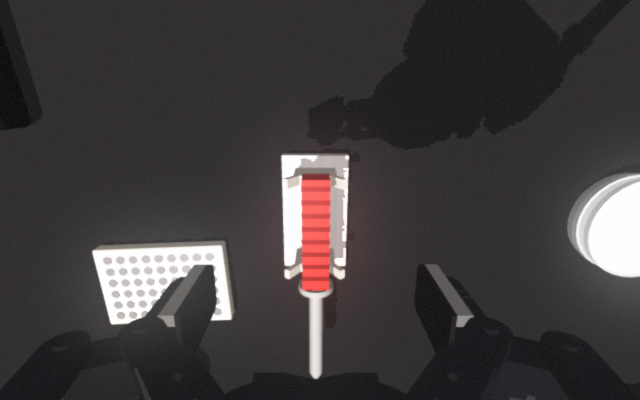

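The pin lies on the rest with its handle from (316,174) to (316,290) and its tip at about (317,377). I'll measure it.

```bash
python3 - <<'E'
from h import *
import json
C=cam("wrist",json.load(open("w5.json"))); I=cv2.imread("pics/w5.png").astype(int)
red=(I[:,:,2]-I[:,:,1])>60
rows=np.arange(180,286); cen=[np.flatnonzero(red[v]).mean() for v in rows]
A=atz(C,np.c_[cen,rows],66); k,b=np.polyfit(A[:,0],A[:,1],1); print("yaw",np.degrees(np.arctan(k)),"y@412",k*412+b)
rr=np.flatnonzero(red[:,316]); E=atz(C,[(316,rr.min()-.5),(316,rr.max()+.5)],66); print(rr.min(),rr.max(),E.round(1),np.linalg.norm(E[0]-E[1]),"mid",E.mean(0))
w=[np.ptp(np.flatnonzero(red[v]))+1 for v in (185,230,280)]; print(w)
print("tip",atz(C,[317,378],55))
go([412,-318,36.3],86)
E
```

```text
yaw -4.046806613502921 y@412 -317.70935165738666
174 290 [[ 361.4 -313.9   66. ]
 [ 461.5 -320.7   66. ]] 100.28352597731734 mid [ 411.47034084 -317.29214584   66.        ]
[np.int64(30), np.int64(28), np.int64(28)]
tip [[ 563.22663794 -326.7663981    55.        ]]
shift cm [13.94  0.07  3.17] spin 0.04 y-heading 86.04 t 10.3333 pos [ 380.6 -315.8  175.8] F [-0.8  0.3 -0.4] w 85.5 j6 -2.24
```

{"method": "play_rows", "body": {
  "deltas": [
    [1,0,0.05,1.7,0],
    [1,0,0.05,3.4,0],
    [1,3,0.05,3.4,0],
    [1,6,0.05,3.4,0],
    [1,9,0.05,3.4,0],
    [1,12,0.05,3.4,0],
    [1,13.5,0.05,3.4,0],
    [1,13.9,0.05,3.4,0],
    [1,13.9,0.05,3.4,0],
    [1,13.9,0.05,3.4,0]
  ]
}}

```text
t: 11.17
position: [415.5, -318.8, 37.3]
eef_rot: [-1.703, 1.565, -1.771]
wrist_force: [0.2, 0.1, 0.5]
gripper_width: 85.3
```

```bash
python3 - <<'E'
from h import *
go([414,-318,36.5],86)
E
```

```text
shift cm [ 0.07  0.07 -0.15] spin 0.07 y-heading 86.07 t 11.1667 pos [ 415.5 -318.8   37.3] F [0.2 0.1 0.5] w 85.3 j6 -2.2
```

{"method": "play_rows", "body": {
  "deltas": [
    [0.6,0.1,0.05,0,0],
    [0.3,0.1,0.05,0,0],
    [0.1,0.1,0.05,0,0],
    [0,0.1,0.05,0,0],
    [0,0.1,0.05,0,0],
    [0,0.1,0.05,0,0],
    [0,0.1,0.05,0,0],
    [0,0.1,0.05,0,0],
    [0,0.1,0.05,0,0],
    [0,0.1,0.05,0,0]
  ],
  "force": 90
}}

```text
t: 12.0
position: [415.9, -318.7, 37.1]
eef_rot: [-1.547, 1.565, -1.616]
wrist_force: [-0.9, 0.7, 5.3]
gripper_width: 20.6
```

```bash
python3 - <<'E'
from h import *
go([414,-318,36.5],86)
E
```

```text
shift cm [ 0.06  0.06 -0.2 ] spin 0.06 y-heading 86.06 t 12.0 pos [ 415.9 -318.7   37.1] F [-0.9  0.7  5.3] w 20.6 j6 -2.2
```

{"method": "play_rows", "body": {
  "deltas": [
    [0,-0.5,0,0,0],
    [0,-2,0,0,0],
    [0,-4,0,0,0],
    [0,-7,0,0,0],
    [0,-10,0,0,0],
    [0,-13,1,1.5,0],
    [0,-16,2.5,3.5,0],
    [0,-18,4.5,6,-1],
    [0,-20,6.5,8.5,-2],
    [0,-22,8.5,11.5,-3],
    [0,-24,10.5,14,-3.9],
    [0,-26,12,16,-3.9],
    [0,-26.3,13.1,17.5,-3.9],
    [0,-26.3,13.1,17.5,-3.9],
    [0,-26.3,13.1,17.5,-3.9],
    [0,-26.3,13.1,17.5,-3.9],
    [0,-26.3,13.1,17.5,-3.9]
  ]
}}

```text
t: 13.42
position: [598.1, -198.7, 297.8]
eef_rot: [-2.103, 1.564, -2.104]
wrist_force: [-0.4, -0.2, -3.6]
gripper_width: 20.7
```

```bash
python3 - <<'E'
from h import *
import json
go([600,-200,300],90); print(r.get_obs()["moment"])
cw=viewer.get_calibration("wrist"); b=viewer.grab_frame("wrist")[:,:,::-1]
cv2.imwrite("pics/w6.png",b); json.dump({k:np.array(v).tolist() for k,v in cw.items()},open("w6.json","w"))
s=viewer.grab_frame("side")[:,:,::-1]; cv2.imwrite("pics/s6.png",s)
sc=viewer.grab_frame("scene")[:,:,::-1]; cv2.imwrite("pics/sc6.png",sc)
top=np.hstack([crop(s,345,155,100,95,4),crop(sc,230,190,100,95,4)])
cv2.imwrite("pics/c6.png",np.vstack([crop(b,130,180,510,220,800/510)[:,:800],cv2.resize(top,None,fx=.65,fy=.65) if False else top[:240]]))
E
```

```text
shift cm [-0.22 -0.13  0.19] spin -0.08 y-heading 89.92 t 13.4167 pos [ 598.1 -198.7  297.8] F [-0.4 -0.2 -3.6] w 20.7 j6 -1.92
[-0.01973897  0.00235579 -0.01356922]
```

View pics/w6.png

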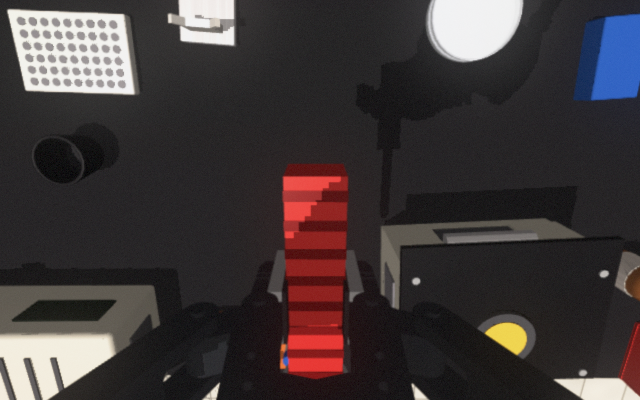

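The plate's front edge runs from (402,247) to (620,238). Screws are at (417,282), (603,273) and (583,373), and the grey sill shows just under the edge between columns 443 and 537.

```bash
python3 - <<'E'
from h import *
import json
C=cam("wrist",json.load(open("w6.json"))); I=cv2.imread("pics/w6.png"); g=I.max(2).astype(float)
def cen(u,v,n=7):
    s=np.clip(g[v-n:v+n+1,u-n:u+n+1]-90,0,None); Y,X=np.mgrid[v-n:v+n+1,u-n:u+n+1]; return (s*X).sum()/s.sum(),(s*Y).sum()/s.sum()
S=[cen(417,282),cen(603,273),cen(583,373)]; P=atz(C,S,120); print("screws",np.round(S,1).tolist(),P.round(1).tolist(),np.linalg.norm(P-np.roll(P,-1,0),axis=1))
# front plate edge: bright->dark going down
e=[];cs=list(range(410,440,3))+list(range(545,575,3))
for u in cs:
    s=cv2.GaussianBlur(g,(3,3),0)[232:256,u]; e.append(232+np.argmin(np.diff(s))+.5)
print(e)
A=atz(C,np.c_[cs,e],120); k,b=np.polyfit(A[:,1],A[:,0],1); print("edge: yaw",-np.degrees(np.arctan(k)),"x@y0",b,np.std(A[:,0]-k*A[:,1]-b))
print("corners",atz(C,[(402,247),(620,238)],120).round(1))
y=P[0]-P[1]; print("screw yaw",np.degrees(np.arctan2(y[0],-y[1])), "mid",(P[0]+P[1])[:2]/2, "x-dir yaw",np.degrees(np.arctan2(*(P[2]-P[1])[[1,0]])))
print("sill ends at z82", atz(C,[(443,241),(537,236)],82).round(1))
# yellow centre
m=((I[:,:,2]>180)&(I[:,:,1]>140)&(I[:,:,0]<120)).astype(np.uint8); m[:,:450]=0
print("yellow",atz(C,[np.argwhere(m)[:,::-1].mean(0)],121))
# check with other cams
for n,f,px in (("scene","sc6",None),("side","s6",None)):
    Cn=cam(n); print(n,"pred screws",proj(Cn,P).round(1).tolist())
E
cat > /dev/null; ls pics
```

```text
screws [[415.8, 280.9], [603.8, 273.5], [582.9, 376.6]] [[709.6, -93.6, 120.0], [699.8, 97.5, 120.0], [831.2, 105.6, 120.0]] [191.36315894 131.6579316  233.35695197]
[np.float64(244.5), np.float64(244.5), np.float64(244.5), np.float64(244.5), np.float64(244.5), np.float64(244.5), np.float64(243.5), np.float64(243.5), np.float64(243.5), np.float64(243.5), np.float64(238.5), np.float64(238.5), np.float64(238.5), np.float64(238.5), np.float64(238.5), np.float64(238.5), np.float64(238.5), np.float64(238.5), np.float64(238.5), np.float64(237.5)]
edge: yaw 2.849135640313899 x@y0 663.0508037862062 0.32335148712154166
corners [[ 670.8 -110.8  120. ]
 [ 660.2  103.6  120. ]]
screw yaw 2.940165232315766 mid [704.66143065   1.98487086] x-dir yaw 3.510753623219063
sill ends at z82 [[680.9 -54.9  82. ]
 [674.5  48.6  82. ]]
yellow [[776.62133873  13.06011026 121.        ]]
scene pred screws [[265.6, 203.8], [317.8, 221.9], [297.7, 250.1]]
side pred screws [[379.9, 207.4], [365.1, 171.9], [407.9, 170.3]]
c2.png
c4.png
c6.png
restcrop.png
s6.png
sc6.png
scene0.png
side0.png
tiles.png
w1.png
w2.png
w3.png
w4.png
w5.png
w6.png
wrist0.png
```

```bash
python3 - <<'E'
from h import *
S=cv2.imread("pics/scene0.png"); D=cv2.imread("pics/side0.png")
# bright screw blobs near module
for n,I,box in (("scene",S,(235,190,330,240)),("side",D,(345,160,440,220))):
    x0,y0,x1,y1=box; g=I[y0:y1,x0:x1].max(2); sat=np.ptp(I[y0:y1,x0:x1].astype(int),axis=2)
    m=((g>90)&(sat<40)).astype(np.uint8)
    k,l,st,c=cv2.connectedComponentsWithStats(m)
    q=[(c[i]+[x0,y0],st[i,4]) for i in range(1,k) if st[i,4]<40]
    for p,a in q: print(n,p.round(1),a,atz(cam(n),p,120).round(1))
E
```

```text
scene [265.1 203.1] 8 [[707.6 -96.7 120. ]]
scene [275. 219.] 1 [[754.8 -25.3 120. ]]
scene [282.5 219. ] 2 [[743.2  -4.9 120. ]]
scene [270.6 226.7] 21 [[790.2 -17.3 120. ]]
scene [285.4 227.1] 17 [[769.   22.9 120. ]]
scene [317. 221.] 9 [[697.6  93.3 120. ]]
scene [243.3 227. ] 7 [[833.  -89.4 120. ]]
side [405.4 170.2] 5 [[823.5 106.1 120. ]]
side [364.8 172. ] 5 [[698.7  96.7 120. ]]
side [392. 181.] 1 [[769.   41.2 120. ]]
side [396. 180.] 3 [[781.8  46.7 120. ]]
side [401.5 181. ] 2 [[796.4  40.7 120. ]]
side [389.9 186.5] 12 [[756.7  10.3 120. ]]
side [404. 182.] 1 [[802.3  34.8 120. ]]
side [403.7 188.9] 19 [[792.4  -3.6 120. ]]
side [427.  205.3] 7 [[833.2 -86.3 120. ]]
side [379.3 207.1] 9 [[708.4 -92.3 120. ]]
side [360.  211.5] 2 [[ 656.2 -111.   120. ]]
side [361.  214.5] 2 [[ 656.9 -124.2  120. ]]
```

{"method": "play_rows", "body": {
  "deltas": [
    [0,0,1,-1,0],
    [0,0,3,-2.5,-1],
    [0,0,5.5,-4,-2],
    [0,1,8,-6,-3],
    [0,3,10.5,-8,-3.1],
    [0,5,13,-9.5,-3.1],
    [0,7.5,15,-10.1,-3.1],
    [0,10,15.9,-10.1,-3.1],
    [0,13,15.9,-10.1,-3.1],
    [0,16,15.9,-10.1,-3.1],
    [0,18.5,15.9,-10.1,-3.1],
    [0,20.5,15.9,-10.1,-3.1],
    [0,22,15.9,-10.1,-3.1],
    [0,22.5,15.9,-10.1,-3.1],
    [0,22.5,15.9,-10.1,-3.1],
    [0,22.5,15.9,-10.1,-3.1]
  ]
}}

```text
t: 14.9
position: [497.8, -41.4, 73.5]
eef_rot: [-1.785, 1.565, -1.733]
wrist_force: [1.0, -0.2, -2.4]
gripper_width: 20.4
```

```bash
cat >> h.py <<'E'
FACE=np.array([685.1,0.7]); YAW=np.radians(3); U=np.array([np.cos(YAW),np.sin(YAW)]); N=np.array([-U[1],U[0]])
def mod():
    o,p,R=pose(); d=p[:2]-FACE; print("mod: depth",(d@U).round(1),"y",(d@N).round(1),"z",p[2].round(1),"F along u,n,z",np.round([o["wrist_force"][:2]@U,o["wrist_force"][:2]@N,o["wrist_force"][2]],1),"M",o["moment"].round(2),"w",round(o["gripper_width"],1),"t",round(o["t"],2))
def gom(d,y,z): go([*(FACE+d*U+y*N),z],93)
E
python3 - <<'E'
from h import *
mod(); gom(-155,-30,72.1)
s=viewer.grab_frame("side")[:,:,::-1]; cv2.imwrite("pics/s7.png",s); cv2.imwrite("pics/s7c.png",crop(s,280,130,160,110,5))
E
```

```text
mod: depth -189.3 y -32.3 z 73.5 F along u,n,z [ 1.  -0.2 -2.4] M [0.01 0.03 0.  ] w 20.4 t 14.9
shift cm [0.13 0.23 3.43] spin -0.04 y-heading 92.96 t 14.9 pos [497.8 -41.4  73.5] F [ 1.  -0.2 -2.4] w 20.4 j6 -1.75
```

View pics/s7c.png

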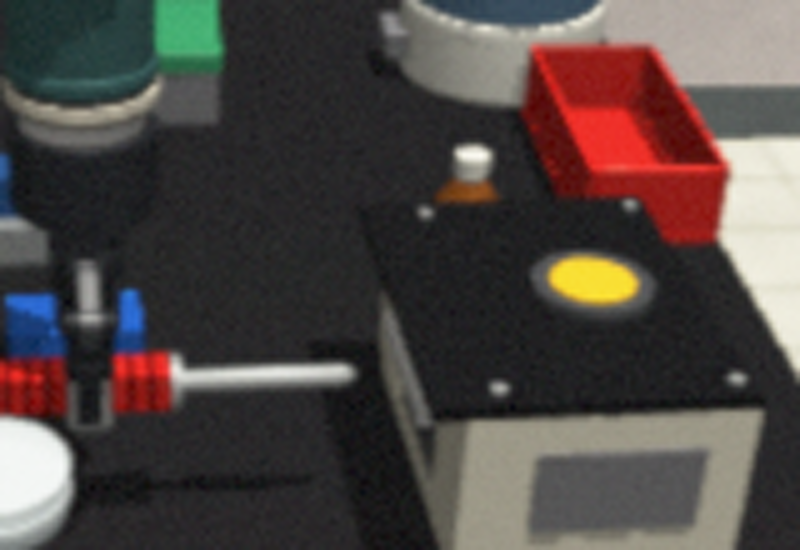

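The pin is level, with its tip at about (350.6,204.8) in the side view, just short of the overhang. I'll check the tip position and advance.

```bash
python3 - <<'E'
from h import *
C=cam("side"); T=atz(C,[(350.7,204.8)],91.4); d=T[0,:2]-FACE; print(T.round(1),"tip depth",d@U,"y",d@N)
o,p,R=pose(); print("z-axis elev",np.degrees(np.arcsin(R[2,2])), "pred px of tip at 145:",proj(C,[p+R[:,2]*145+[0,0,17.9]]).round(1))
E
```

```text
[[642.9 -37.   91.4]] tip depth -44.12090738844262 y -35.43808454751811
z-axis elev 0.009532761687262567 pred px of tip at 145: [[350.7 204. ]]
```

{"method": "play_rows", "body": {
  "deltas": [
    [0,0.1,0.2,0.5,0],
    [0,0.15,0.2,1.5,0],
    [0,0.15,0.2,2.5,0],
    [0,0.15,0.2,3.1,0],
    [0,0.15,0.2,3.4,0],
    [0,0.15,0.2,3.4,0],
    [0,0.15,0.2,3.4,0],
    [0,0.15,0.2,3.4,0]
  ]
}}

```text
t: 15.62
position: [531.8, -37.6, 72.2]
eef_rot: [-1.727, 1.565, -1.675]
wrist_force: [-0.4, 0.6, -3.1]
gripper_width: 20.8
```

```bash
python3 - <<'E'
from h import *
mod()
E
```

```text
mod: depth -155.1 y -30.3 z 72.2 F along u,n,z [-0.4  0.6 -3.1] M [0.06 0.03 0.03] w 20.8 t 15.62
```

{"method": "play_rows", "body": {
  "deltas": [
    [0,0,0,0.3,0],
    [0,0,0,0.6,0],
    [0,0,0,0.9,0],
    [0,0,0,1.1,0],
    [0,0,0,1.2,0],
    [0,0,0,1.2,0],
    [0,0,0,1.2,0]
  ]
}}

```text
t: 16.2
position: [543.8, -37.0, 72.2]
eef_rot: [-1.752, 1.565, -1.7]
wrist_force: [0.4, 0.9, -2.9]
gripper_width: 20.9
```

```bash
python3 - <<'E'
from h import *
mod()
E
```

```text
mod: depth -143.1 y -30.2 z 72.2 F along u,n,z [ 0.5  0.8 -2.9] M [0.01 0.01 0.01] w 20.9 t 16.2
```

{"method": "play_rows", "body": {
  "deltas": [
    [0,0,0,0.15,0],
    [0,0,0,0.3,0],
    [0,0,0,0.4,0],
    [0,0,0,0.4,0],
    [0,0,0,0.4,0]
  ]
}}

```text
t: 16.62
position: [545.0, -36.8, 71.2]
eef_rot: [-2.477, 1.562, -2.425]
wrist_force: [-6.3, -0.9, -1.0]
gripper_width: 20.5
```

```bash
python3 - <<'E'
from h import *
mod()
E
```

```text
mod: depth -141.9 y -30.1 z 71.2 F along u,n,z [-6.4 -0.6 -1. ] M [-0.06  0.8  -0.05] w 20.5 t 16.62
```

Contact with the face at depth -142 (6 N). Now I'll slide along +y under light pressure.

{"method": "play_rows", "body": {
  "deltas": [
    [0,-0.1,0,0.35,0],
    [0,-0.1,0.15,0.35,0],
    [0,-0.1,0.3,0.35,0],
    [0,-0.1,0.45,0.35,0],
    [0,-0.1,0.6,0.35,0],
    [0,-0.1,0.7,0.35,0],
    [0,-0.1,0.8,0.35,0],
    [0,-0.1,0.8,0.35,0]
  ]
}}

```text
t: 17.28
position: [544.6, -29.9, 71.2]
eef_rot: [-2.702, 1.555, -2.652]
wrist_force: [-9.1, -5.9, 1.3]
gripper_width: 20.7
```

```bash
python3 - <<'E'
from h import *
mod()
E
```

```text
mod: depth -141.9 y -23.2 z 71.2 F along u,n,z [-9.4 -5.4  1.3] M [-0.84  0.94 -0.76] w 20.7 t 17.28
```

```bash
cat >> h.py <<'E'
_m=mod
def mod():
    _m(); o,p,R=pose(); t=p+R@np.array([-17.9,0,145]); d=t[:2]-FACE
    print("   tip depth",(d@U).round(1),"y",(d@N).round(1),"z",t[2].round(1),"y-head",np.degrees(np.arctan2(R[1,1],R[0,1])).round(2))
E
python3 -c "
from h import *
mod()"
```

```text
mod: depth -141.9 y -23.2 z 71.2 F along u,n,z [-9.4 -5.4  1.3] M [-0.84  0.94 -0.76] w 20.7 t 17.28
   tip depth 3.3 y -23.5 z 87.0 y-head 92.87
```

{"method": "play_rows", "body": {
  "deltas": [
    [0,-0.1,0,0.35,0],
    [0,-0.1,0.15,0.35,0],
    [0,-0.1,0.3,0.35,0],
    [0,-0.1,0.45,0.35,0],
    [0,-0.1,0.6,0.35,0],
    [0,-0.1,0.75,0.35,0],
    [0,-0.1,0.9,0.35,0],
    [0,-0.1,0.9,0.35,0]
  ]
}}

```text
t: 17.95
position: [544.1, -22.6, 71.4]
eef_rot: [-2.761, 1.548, -2.714]
wrist_force: [-11.2, -7.3, 3.8]
gripper_width: 20.7
```

```bash
python3 -c "
from h import *
mod()"
```

```text
mod: depth -142.0 y -15.9 z 71.4 F along u,n,z [-11.6  -6.8   3.8] M [-1.16  0.93 -1.01] w 20.7 t 17.95
   tip depth 3.3 y -16.5 z 86.2 y-head 92.72
```

{"method": "play_rows", "body": {
  "deltas": [
    [0,-0.1,-0.1,-0.3,0],
    [0,-0.3,-0.1,-0.6,0],
    [0,-0.3,-0.1,-0.6,0],
    [0,-0.3,-0.1,-0.6,0]
  ]
}}

```text
t: 18.28
position: [538.4, -23.7, 74.7]
eef_rot: [-2.757, 1.548, -2.71]
wrist_force: [0.4, 1.0, -3.0]
gripper_width: 20.5
```

```bash
python3 -c "
from h import *
mod()"
```

```text
mod: depth -147.8 y -16.6 z 74.7 F along u,n,z [ 0.4  1.  -3. ] M [-0.01  0.05 -0.02] w 20.5 t 18.28
   tip depth -2.4 y -17.2 z 89.6 y-head 92.73
```

{"method": "play_rows", "body": {
  "deltas": [
    [0,0.2,0,0,0],
    [0,0.4,0,0,0],
    [0,0.6,0,0,0],
    [0,0.6,0,0,0]
  ]
}}

```text
t: 18.62
position: [538.8, -23.5, 68.9]
eef_rot: [-2.737, 1.549, -2.689]
wrist_force: [-1.7, 0.9, 1.8]
gripper_width: 20.8
```

```bash
python3 -c "
from h import *
mod()"
```

```text
mod: depth -147.3 y -16.6 z 68.9 F along u,n,z [-1.6  1.   1.8] M [ 0.12 -0.4   0.02] w 20.8 t 18.62
   tip depth -2.0 y -17.1 z 83.9 y-head 92.75
```

{"method": "play_rows", "body": {
  "deltas": [
    [0,-0.15,0,0.3,0],
    [0,-0.15,0,0.6,0],
    [0,-0.15,0.1,0.7,0],
    [0,-0.15,0.25,0.7,0],
    [0,-0.15,0.4,0.7,0],
    [0,-0.15,0.55,0.7,0],
    [0,-0.15,0.7,0.7,0],
    [0,-0.15,0.85,0.7,0],
    [0,-0.15,0.85,0.7,0]
  ],
  "force": 120
}}

```text
t: 19.37
position: [544.9, -15.5, 70.2]
eef_rot: [-2.727, 1.548, -2.68]
wrist_force: [-1.9, -0.9, 1.6]
gripper_width: 20.1
```

```bash
python3 -c "
from h import *
mod()"
```

```text
mod: depth -140.9 y -8.8 z 70.2 F along u,n,z [-1.9 -0.8  1.6] M [-0.05 -0.22 -0.12] w 20.1 t 19.37
   tip depth 4.4 y -9.5 z 85.0 y-head 92.69
```

{"method": "play_rows", "body": {
  "deltas": [
    [0,-0.2,0,0.15,0],
    [0,-0.2,0.15,0.15,0],
    [0,-0.2,0.3,0.15,0],
    [0,-0.2,0.45,0.15,0],
    [0,-0.2,0.6,0.15,0],
    [0,-0.2,0.75,0.15,0],
    [0,-0.2,0.75,0.15,0]
  ]
}}

```text
t: 19.95
position: [546.0, -7.8, 71.9]
eef_rot: [-2.719, 1.548, -2.672]
wrist_force: [0.2, -1.9, -1.9]
gripper_width: 20.2
```

```bash
python3 -c "
from h import *
mod()"
```

```text
mod: depth -139.4 y -1.2 z 71.9 F along u,n,z [ 0.1 -1.9 -1.9] M [-0.24  0.   -0.16] w 20.2 t 19.95
   tip depth 6.0 y -1.8 z 86.8 y-head 92.69
```

The tip is about 2.5 mm past the contact depth with no axial force, so it may be in the slot. I'll probe forward.

{"method": "play_rows", "body": {
  "deltas": [
    [0,-0.05,0,0.2,0],
    [0,-0.05,0,0.4,0],
    [0,-0.05,0,0.6,0],
    [0,-0.05,0,0.6,0],
    [0,-0.05,0,0.6,0]
  ]
}}

```text
t: 20.37
position: [549.6, -8.3, 71.6]
eef_rot: [-2.774, 1.542, -2.728]
wrist_force: [-7.4, -3.7, 0.4]
gripper_width: 20.5
```

```bash
python3 -c "
from h import *
mod()"
```

```text
mod: depth -135.8 y -1.9 z 71.6 F along u,n,z [-7.6 -3.3  0.4] M [-0.61  0.69 -0.52] w 20.5 t 20.37
   tip depth 9.7 y -2.6 z 85.6 y-head 92.65
```

The tip is 6 mm in and the +y wall is pushing back, so I'll shift -y and press on.

{"method": "play_rows", "body": {
  "deltas": [
    [0,-0.1,-0.15,-0.2,0],
    [0,-0.15,-0.3,0,0],
    [0,-0.15,-0.3,0.3,0],
    [0,-0.15,-0.3,0.6,0],
    [0,-0.15,-0.3,0.8,0],
    [0,-0.15,-0.3,0.8,0]
  ]
}}

```text
t: 20.87
position: [558.8, -10.7, 73.0]
eef_rot: [-2.764, 1.543, -2.717]
wrist_force: [0.3, 1.0, -2.4]
gripper_width: 20.2
```

```bash
python3 -c "
from h import *
mod()"
```

```text
mod: depth -126.7 y -4.8 z 73.0 F along u,n,z [ 0.4  1.  -2.4] M [-0.02 -0.01 -0.03] w 20.2 t 20.87
   tip depth 18.7 y -5.5 z 87.2 y-head 92.66
```

```bash
python3 -c "
from h import *
gom(-95,-4.8,73);gom(-62,-4.8,73)"
```

```text
shift cm [-0.08  0.02  3.17] spin -0.34 y-heading 92.66 t 20.8667 pos [558.8 -10.7  73. ] F [ 0.3  1.  -2.4] w 20.2 j6 -1.66
shift cm [-0.16  0.04  6.47] spin -0.34 y-heading 92.66 t 20.8667 pos [558.8 -10.7  73. ] F [ 0.3  1.  -2.4] w 20.2 j6 -1.66
```

{"method": "play_rows", "body": {
  "deltas": [
    [0,0,0,0.5,-0.3],
    [0,0,0,1,-0.3],
    [0,-0.05,0,1.5,-0.3],
    [0,-0.05,0,2,-0.3],
    [0,-0.05,0,2.5,-0.3],
    [0,-0.08,0,3,-0.3],
    [0,-0.08,0,3.2,-0.3],
    [0,-0.08,0,3.2,-0.3]
  ]
}}

```text
t: 21.53
position: [591.5, -9.2, 73.1]
eef_rot: [-2.762, 1.544, -2.711]
wrist_force: [-0.4, 0.2, -2.6]
gripper_width: 20.2
```

```bash
python3 -c "
from h import *
mod(); gom(-62,-4.8,73)"
```

```text
mod: depth -94.0 y -5.0 z 73.1 F along u,n,z [-0.4  0.2 -2.6] M [-0.    0.01  0.  ] w 20.2 t 21.53
   tip depth 51.4 y -4.9 z 87.3 y-head 92.96
shift cm [-0.07  0.02  3.2 ] spin -0.04 y-heading 92.96 t 21.5333 pos [591.5  -9.2  73.1] F [-0.4  0.2 -2.6] w 20.2 j6 -1.66
```

Free all the way. Now the final push, slowly.

{"method": "play_rows", "body": {
  "deltas": [
    [0,0,0,0.5,0],
    [0,-0.03,0,1,0],
    [0,-0.05,0,1.5,0],
    [0,-0.05,0,2,0],
    [0,-0.07,0,2.5,0],
    [0,-0.07,0,2.9,0],
    [0,-0.08,0,3.2,0],
    [0,-0.08,0,3.5,0],
    [0,-0.08,0,3.6,0],
    [0,-0.08,0,3.6,0]
  ]
}}

```text
t: 22.37
position: [624.3, -7.4, 72.1]
eef_rot: [-2.851, 1.537, -2.8]
wrist_force: [-7.7, -0.3, 1.1]
gripper_width: 19.9
```

```bash
python3 -c "
from h import *
mod(); gom(-60,-4.8,73)"
```

```text
mod: depth -61.2 y -4.9 z 72.1 F along u,n,z [-7.7  0.1  1.1] M [-0.06  1.07 -0.08] w 19.9 t 22.37
   tip depth 84.4 y -4.9 z 85.3 y-head 92.97
shift cm [-0.09  0.01  0.11] spin -0.03 y-heading 92.97 t 22.3667 pos [624.3  -7.4  72.1] F [-7.7 -0.3  1.1] w 19.9 j6 -1.66
```

{"method": "play_rows", "body": {
  "deltas": [
    [0,-0.1,0,0.4,0],
    [0,-0.1,0,0.8,0],
    [0,-0.1,0,0.8,0],
    [0,-0.1,0,0.8,0]
  ]
}}

```text
t: 22.7
position: [624.1, -7.4, 72.1]
eef_rot: [-2.957, 1.52, -2.905]
wrist_force: [-24.3, -2.3, 13.1]
gripper_width: 20.5
```

```bash
python3 - <<'E'
from h import *
mod()
s=viewer.grab_frame("side")[:,:,::-1]; b=viewer.grab_frame("wrist")[:,:,::-1]
cv2.imwrite("pics/c8.png",np.vstack([crop(s,300,150,128,60,5),b[130:]]))
E
```

```text
mod: depth -61.3 y -4.9 z 72.1 F along u,n,z [-24.4  -1.   13.1] M [-0.25  2.63  0.01] w 20.5 t 22.7
   tip depth 84.4 y -4.9 z 82.6 y-head 92.98
```

View pics/c8.png

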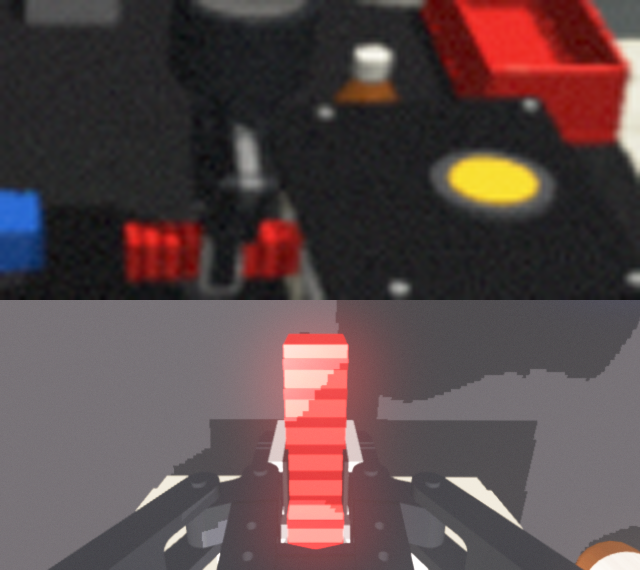

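The pin is home: 24 N of push gave no further advance, at the predicted depth of -61. Side view: the collar is against the module, with only the handle outside. I'll relax, let the handle settle slightly, and open gently.

{"method": "play_rows", "body": {
  "deltas": [
    [0,0.05,0,0.15,0],
    [0,0.1,0,0.2,0],
    [0,0.15,0,0.2,0],
    [0,0.15,0,0.2,0],
    [0.28,0.15,0,0.2,0],
    [0.3,0.15,0,0.15,0],
    [0.35,0.15,0,0.1,0],
    [0.45,0.15,0,0,0],
    [0.6,0.15,0,0,0],
    [0.8,0.15,0,0,0],
    [1,0.15,0,0,0],
    [1,0.15,0,0,0],
    [1,0.15,0,0,0],
    [1,0.15,0,0,0]
  ],
  "force": 40
}}

```text
t: 23.97
position: [624.1, -7.5, 70.5]
eef_rot: [-2.956, 1.52, -2.905]
wrist_force: [0.7, -0.1, 0.5]
gripper_width: 85.5
```

```bash
python3 - <<'E'
from h import *
mod(); go([600,-7,220],93)
E
```

```text
mod: depth -61.4 y -5.0 z 70.5 F along u,n,z [ 0.7 -0.1  0.5] M [ 0.02 -0.02 -0.01] w 85.5 t 23.97
   tip depth 84.4 y -4.9 z 81.1 y-head 92.98
shift cm [-14.81   0.03  -3.15] spin -0.02 y-heading 92.98 t 23.9667 pos [624.1  -7.5  70.5] F [ 0.7 -0.1  0.5] w 85.5 j6 -1.66
```

{"method": "play_rows", "body": {
  "deltas": [
    [1,-1.5,0,-0.1,0],
    [1,-3,0,-0.2,0],
    [1,-5,0,-0.4,0],
    [1,-8,0,-1,0],
    [1,-11,0,-2,0],
    [1,-14,0,-5,0],
    [1,-15,0,-8,0],
    [1,-16,0,-10,0],
    [1,-17,0,-12,0],
    [1,-17,0,-12,0],
    [1,-17,0,-12,0],
    [1,-17,0,-12,0]
  ]
}}

```text
t: 24.97
position: [513.3, -11.6, 246.1]
eef_rot: [-2.953, 1.521, -2.902]
wrist_force: [0.4, 0.3, -1.0]
gripper_width: 85.6
```

```bash
python3 - <<'E'
from h import *
import json
mod()
cw=viewer.get_calibration("wrist"); b=viewer.grab_frame("wrist")[:,:,::-1]
s=viewer.grab_frame("side")[:,:,::-1]; cv2.imwrite("pics/w9.png",b); cv2.imwrite("pics/s9.png",s)
C=cam("wrist",{k:np.array(v) if np.ndim(v) else v for k,v in cw.items()})
I=b.astype(int); red=(I[:,:,2]-I[:,:,1])>60; q=np.argwhere(red&(np.abs(np.arange(640)-315)<80))
print("red rows",q[:,0].min(),q[:,0].max())
f=FACE-14*U-4.9*N
for d in (0,-10,-20): print(d,"pred collar back/handle front top, handle rear top",proj(C,[[*(f+(d-5)*U),101],[*(f+(d-100)*U),99]]).round(1).tolist())
cv2.imwrite("pics/c9.png",np.vstack([crop(s,300,150,128,60,5),b[130:]]))
E
```

```text
mod: depth -172.2 y -3.3 z 246.1 F along u,n,z [ 0.4  0.2 -1. ] M [-0.01 -0.04  0.03] w 85.6 t 24.97
   tip depth -26.5 y -3.2 z 256.9 y-head 92.98
red rows 247 345
0 pred collar back/handle front top, handle rear top [[314.4, 345.2], [314.3, 254.6]]
-10 pred collar back/handle front top, handle rear top [[314.4, 336.4], [314.3, 244.4]]
-20 pred collar back/handle front top, handle rear top [[314.4, 327.4], [314.3, 234.1]]
```

The wrist picture's numbers put the handle front at row 345, against a prediction of 345.2 for the pin fully home. The arm is clear, so I'm handing in.

```bash
python3 -c "
from station import r
print(r.hand_in(), r.get_obs()['t'])"
```

```text
the job is handed in; nothing more can be done
the job is handed in; nothing more can be done
```

The pin is in the module's locking slot and pushed fully home, and I handed the job in at about 25 s of the 72 s allowed. I drew it out of the sleeve, laid it on the white rest and let go. I then took it again by the handle and felt along the hidden face. The slot was at about y = -5 mm.

**Last checks**
- **Home position:** with the pin in, pushing with 24 N gave no further advance. The depth was within a millimetre of what I predicted from first touching the face.
- **After release:** the handle's front edge was at picture row 345, against a predicted 345.2 for a pin fully home. I checked this by numbers only, because the picture viewer had reached its 12-picture limit.
- **Clear of everything:** the gripper was open and well away from the pin, and the force readings were near zero.
- **Bystanders:** I planned the moves around the other things on the bench and felt no unexpected contact. I did not measure their positions again at the end.

**What was not clean:** pressing against the face gradually tilted the tool by about 3°, and the pin turned slightly in the grip. I corrected this partly against the sill, and the pin still went in freely.

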